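# Turn the scoop round in its bay

## Robot

A 7-joint arm with a two-finger parallel gripper is mounted at the origin on the work surface. World frame = base frame: x ahead of the robot, y to its left, z up, the work surface at z = 0. Lengths are in m, angles in rad, forces in N, time in s.
With the tool pointing down it reaches from about 0.4 to 0.9 m from the base axis. Payload 5.6 kg.
Tool frame: the origin (TCP) lies at the very end of the fingers, on their centre line; the grasp point (between the pads) lies 19 mm behind it; z points along the fingers, y is the direction in which the jaws open and shut (so a half turn about z gives the same grasp; the last joint's range is limited). The gripper opens to 92 mm and grips with 3 to 60 N. Pads are 20 mm wide; open, the fingers measure 128 mm over their backs; the gripper's body (75 mm by 189 mm) begins 69 mm behind the grasp point.
Start: joints at [1.172, 0.468, -0.012, 1.603, 0.006, 1.071, -0.056], TCP at [0.226, -0.609, 0.215] pointing down, gripper open.
Joint ranges: [-2.53, 2.53], [-0.31, 2.02], [-1.57, 1.55], [0.28, 2.44], [-1.29, 4.43], [0.15, 1.84], [-2.92, 2.92]. Speed limits (rad/s): [2.57, 2.57, 3.14, 3.14, 3.14, 3.14, 3.14].

## Interface

Orientations are given as [roll, pitch, yaw] about the fixed x, y, z axes, in that order (R = Rz(yaw) Ry(pitch) Rx(roll)).
In Python, from plant import bot gives the robot as it stands. The module is installed in compiled form; this text tells all that it offers.
- The arm moves only by the tool move_arm, never from a script. Its argument "steps" is one flat list of numbers, 4 for each row, row after row: the shift along the world's x, y, z in m, then the turn about the world's z in degrees. A call has 1 to 12 rows; each row shifts and turns the commanded pose from where the row before left it; what a row does not reach is not made up. A row lasts 1/10 s, in which the tool goes at most 50 mm and 8.59 degrees, less where a joint would pass 70% of its speed; a pose out of reach is approached as far as the arm can. A call is refused whole if a number of a shift passes 0.05 or a number of a turn 8.59, either way. A call with a gripper value outside its range is refused whole. "claw" is the closure in counts, from 0 (fully open) to 255 (shut), set as the call begins (left out, the last holds). The fingers move at their own pace and stop on an object; "force" is the grip in N (left out, the last holds). Time passes only in rows, so rows that do not move let the fingers close. It gives the time, the measured TCP pose, the force and the opening at its end, in the units of the state.
- bot.read_state(): the state, without advancing time (a new reading comes with each control period).
- bot.read_camera(name): name is "scene" or "top"; returns a dict with "frame" (480x640x3 uint8, blue, green, red), "fx", "fy", "cx", "cy" (pixels), "extrinsics" (4x4, takes a point from camera to world coordinates). Camera axes: x right, y down, z forward; pixel columns grow to the right and rows downward; lengths in m; the calibration is good to about 2 mm. A picture is of the moment at which its call begins. There is no depth.
- bot.sign_off(): hands the job in, once; it reports no verdict.
Trained networks look in the newest picture that a camera, given by its name, has taken for a name from the list of things; names that differ only in an ending like _2 or _b are one class to them, and where a whole thing is asked for, a point or a joint stands for the part that bears it (a point fixed in the world has none). Each returns a list of dicts, best first, with "p" (0 to 1); they miss things now and then, are a little off and sometimes report something else, mostly with a low value. They report only what shows in the picture. A call takes as long as a camera call. They do not tell look-alikes from the thing itself.
- bot.look_for(camera, query): "box" ([centre column, centre row, width, height] in pixels, round what is visible of it).
- bot.spot_point(camera, query): "location" ([row, column] in pixels: a listed point, or the origin of a listed thing).
The state is a dict: "clock": time; "joints": joint angles; "joint_velocities": joint speeds; "joint_efforts": joint torques, N m; "tcp_pos": TCP position; "eef_rot": TCP orientation; "contact_force": force on the tool from outside, world axes, zero at the start; "ft_torque": the same for the moment, N m; "grip_width": opening from 0.0 (shut) to 1.0 (fully open).
Only numpy, scipy, OpenCV 4.12 (cv2) and the standard library are available. Lean on these libraries where they do the work, as an engineer would, in place of code of your own. Each camera call takes 0.05 s, during which the arm holds its last target.

## Task

Someone pushed the pink scoop into the bay under the small steel spice riser the wrong way round, handle first. Pull it out, lay it flat on the steel tray and let go of it, then pick it up again by its handle and slide it back into the bay bowl first, until the whole bowl is under the riser's roof and the handle sticks straight out, standing flat on the counter. Leave the two glass cups and the ceramic spoon where they are.

Things in the scene. Friction and masses are not known exactly. Their poses are not given: they have to be found in the camera images.
- scoop_bowl (a point): Centre of the pink scoop's bowl, half-way up (20 mm above its flat underside). x axis: from handle to bowl lip, z up. Bowl: open box 75 long (x), 50 wide, 40 mm high, walls 3 mm (side walls 27 high over the last 20 mm at the lip). Scoop 170 mm long, about 80 g, rests on the bowl's underside. At the start the handle is in the bay, the bowl wholly outside, 5 to 30 mm before the mouth.
- scoop_grip (a point): Middle of the scoop's handle, same axes as scoop_bowl: 85 mm behind the bowl centre (-x) and 31 mm above the scoop's underside. The handle is a straight level bar 95 mm long, 18 mm wide, 14 mm thick; nothing is beneath it.
- bay_mouth (a point): Middle of the bay's open front edge, at counter level, on the fixed steel spice riser. x points into the bay, y across, z up. Bay 74 wide, 52 high, 110 mm deep; its floor is the counter (z = 0). Walls, back, roof 3 mm sheet. Two fixed jars stand on the roof, from 69 mm behind the mouth, tops at 89 mm. It opens roughly towards the robot, left or right of the middle, the tray on the other side.
- tray_mid (a point): Centre of the inner floor (3 mm above the counter) of the fixed stainless tray, 200 mm along its x, 240 mm along its y, rim 3 mm thick and 10 mm above the counter.
- cup_a: One of two clear glass cups, 72 mm across the rim, 95 mm tall, standing beyond the work; origin at the centre of its underside.
- cup_b: The other, equal glass cup; origin at the centre of its underside.
- spoon_mid (a point): Middle of the white ceramic soup spoon, lying on the counter between riser and tray, about 120 mm long, 46 mm wide and 16 mm high; its x axis points from the handle to the bowl.
Things that resemble listed ones, but are neither listed nor needed, are in the scene too. There is more than one size of the part that bears scoop_bowl; the job needs the largest.

How it is judged:
On the way, in this order (a step that is already met when the one before it is completed fails the run):
1. the scoop lies flat on the tray, bowl and handle middle over it, at rest and let go (x of scoop_bowl in the frame of tray_mid between -0.1 and 0.1 m and y of scoop_bowl in the frame of tray_mid between -0.12 and 0.12 m and x of scoop_grip in the frame of tray_mid between -0.1 and 0.1 m and y of scoop_grip in the frame of tray_mid between -0.12 and 0.12 m and height (world z) of scoop_bowl below 0.03 m and angle between scoop_bowl's own z axis and vertical below 0.15 rad and linear speed of scoop below 0.02 m/s and contact force between the fingers and scoop below 0.1 N), for 0.2 s.
2. the scoop is held by its handle and lifted off the tray (distance between the grasp point and scoop_grip below 0.055 m and contact force between the fingers and scoop above 1 N and contact force between scoop and tray below 0.05 N), for 0.1 s.
At the end, for the whole second after the job is handed in: The scoop stands flat on the counter in the bay, let go and at rest, its whole bowl under the roof (to 3 mm), its handle outside and within 0.25 rad of straight out (x of scoop_bowl in the frame of bay_mouth above 0.034 m and x of scoop_grip in the frame of bay_mouth below 0 m and y of scoop_bowl in the frame of bay_mouth between -0.02 and 0.02 m and angle between the x axis of scoop_bowl and the x axis of bay_mouth, either way round below 0.25 rad and angle between scoop_bowl's own z axis and vertical below 0.12 rad and height (world z) of scoop_bowl below 0.027 m and linear speed of scoop below 0.02 m/s and contact force between the fingers and scoop below 0.1 N); the robot touches nothing.
It fails at once if a glass cup is shifted by more than 25 mm or tipped (distance of any of cup_a, cup_b from where it was at the start of the episode above 0.025 m or angle between any of cup_a, cup_b's own z axis and vertical above 0.3 rad).
It fails at once if the ceramic spoon is shifted by more than 25 mm (distance of spoon_mid from where it was at the start of the episode above 0.025 m).
It also fails if it takes over 72 s, if anything falls off the work surface, if the arm or the gripper's body presses on something with over 40 N, if the wrist force passes 120 N, or if a joint passes its speed limit or range.

## Working session

There is one attempt and no reset: what is moved stays moved. The work goes in short steps, Python scripts to look and compute and a tool call to move; the robot and the scene stay as the last step left them, time stands still between calls to the robot, and variables do not carry over. Pictures are saved under pics/ and viewed, and the job is handed in when it is done.

Besides the shell and the picture viewer there is one more tool, called after "Call:" as name(argument=value, ...) on one line, values as JSON. move_arm: Moves the arm, as the interface text tells. Its arguments: {"type":"object","properties":{"steps":{"type":"array"},"claw":{"type":"number"},"force":{"type":"number"}},"required":["steps"]}

```bash
mkdir -p pics; cat > h.py <<'E'
from plant import bot
import cv2, numpy as np
def cam(n,fn=None):
    c=bot.read_camera(n)
    if fn: cv2.imwrite('pics/'+fn,c['frame'])
    return c
def w(c,row,col,z):
    E=np.array(c['extrinsics']);d=E[:3,:3]@np.array([(col-c['cx'])/c['fx'],(row-c['cy'])/c['fy'],1.])
    o=E[:3,3];return o+d*(z-o[2])/d[2]
def px(c,p):
    E=np.linalg.inv(np.array(c['extrinsics']));q=E[:3,:3]@np.array(p)+E[:3,3]
    return q[0]/q[2]*c['fx']+c['cx'],q[1]/q[2]*c['fy']+c['cy']
E
python3 - <<'E'
from h import *
Z=dict(scoop_bowl=.02,scoop_grip=.031,bay_mouth=0,tray_mid=.003,cup_a=0,spoon_mid=.008)
for n in('top','scene'):
    c=cam(n,n+'0.png'); print(n,np.round(np.array(c['extrinsics']),3).tolist(),c['fx'])
    for q in Z:
        for r in bot.spot_point(n,q)[:5]:
            print(q,round(r['p'],2),np.round(r['location']),np.round(w(c,*r['location'],Z[q]),3))
print(bot.read_state())
E
```

```text
top [[-0.019, -0.994, 0.112, 0.474], [-1.0, 0.021, 0.013, 0.009], [-0.016, -0.111, -0.994, 1.078], [0.0, 0.0, 0.0, 1.0]] 439.4097770457241
scoop_bowl 0.75 [312. 310.] [0.429 0.039 0.02 ]
scoop_bowl 0.59 [333. 188.] [0.385 0.33  0.02 ]
scoop_bowl 0.58 [271. 235.] [0.53  0.218 0.02 ]
scoop_grip 0.75 [311. 186.] [0.437 0.332 0.031]
scoop_grip 0.69 [338. 316.] [0.368 0.027 0.031]
scoop_grip 0.63 [250. 230.] [0.581 0.228 0.031]
scoop_grip 0.55 [240. 227.] [0.604 0.236 0.031]
bay_mouth 0.76 [251. 229.] [0.581 0.238 0.   ]
bay_mouth 0.21 [167. 358.] [ 0.786 -0.086  0.   ]
tray_mid 0.62 [235. 432.] [ 0.609 -0.263  0.003]
tray_mid 0.23 [168. 357.] [ 0.782 -0.084  0.003]
cup_a 0.92 [168. 300.] [0.787 0.058 0.   ]
cup_a 0.7 [171. 358.] [ 0.777 -0.085  0.   ]
spoon_mid 0.94 [236. 328.] [ 0.612 -0.008  0.008]
scene [[-0.515, 0.744, -0.425, 0.96], [0.857, 0.44, -0.269, 0.244], [-0.013, -0.503, -0.864, 0.828], [0.0, 0.0, 0.0, 1.0]] 457.84241507232065
scoop_bowl 0.97 [282. 431.] [0.529 0.222 0.02 ]
scoop_bowl 0.72 [251. 510.] [0.385 0.329 0.02 ]
scoop_bowl 0.66 [203. 374.] [0.42  0.041 0.02 ]
scoop_grip 0.94 [181. 380.] [0.37  0.028 0.031]
tray_mid 0.9 [213. 207.] [ 0.616 -0.264  0.003]
cup_a 0.84 [355. 291.] [0.785 0.061 0.   ]
{'clock': 0.7, 'joints': array([ 1.17198543,  0.46749381, -0.01160848,  1.60270891,  0.00600767,
        1.07140207, -0.05626544]), 'joint_velocities': array([-0.00014355,  0.00108346, -0.00255262, -0.00080858,  0.00220378,
        0.0006951 ,  0.00053621]), 'joint_efforts': array([-6.27423215e-04, -5.20270693e+01, -1.27883343e-02, -2.44017291e+01,
       -5.66765747e-02,  1.13302429e-02,  1.92986789e-05]), 'tcp_pos': array([ 0.2263903 , -0.60930264,  0.21459269]), 'eef_rot': array([3.14156785e+00, 4.14265710e-05, 3.55785391e-01]), 'contact_force': array([ 0.27279242, -0.30693362, -0.10425295]), 'ft_torque': array([-0.00505575,  0.0044747 ,  0.01564477]), 'grip_width': 0.9984575588326332}
```

View pics/top0.png

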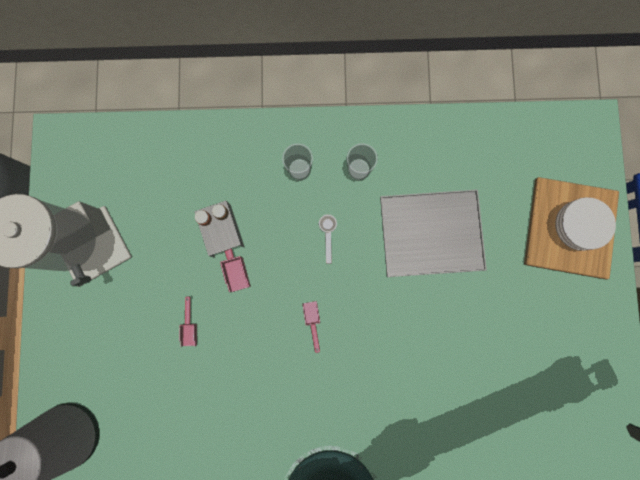

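View pics/scene0.png

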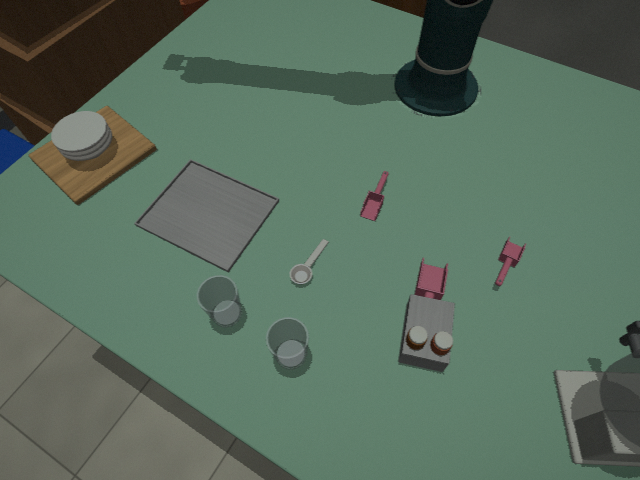

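```bash
python3 -c "
import cv2
a=cv2.imread('pics/top0.png')[215:345,150:290];b=cv2.imread('pics/scene0.png')[200:350,350:540]
cv2.imwrite('pics/crA.png',cv2.resize(a,None,fx=4.5,fy=4.5,interpolation=3));cv2.imwrite('pics/crB.png',cv2.resize(b,None,fx=4,fy=4,interpolation=3))"
```

```text
(no output)
```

View pics/crA.png

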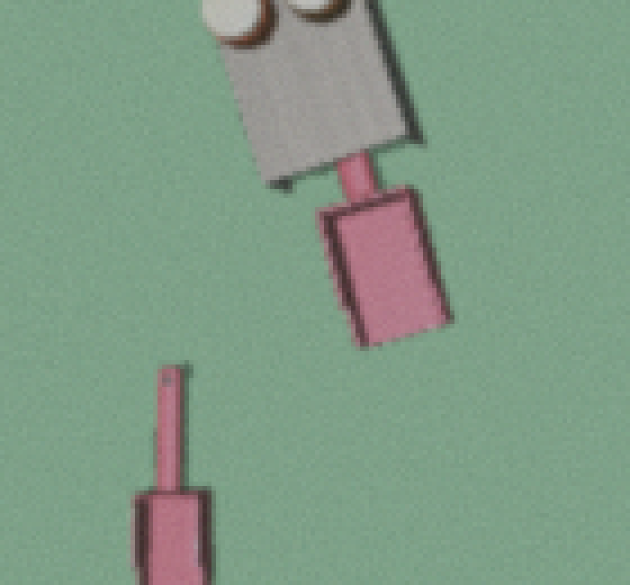

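View pics/crB.png

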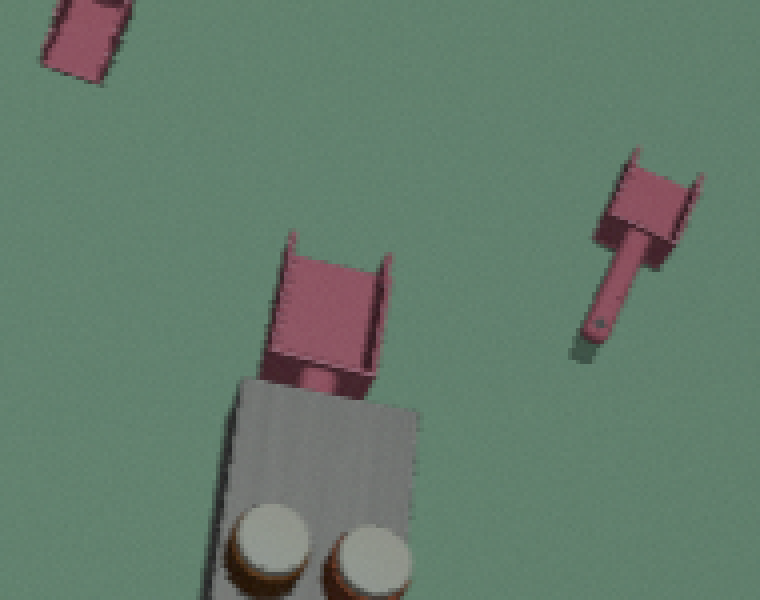

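Three pink scoops show in top0: (235,273) in the riser's bay, (188,325) and (312,325) free on the counter. The one at (235,273) is meant: it is the largest, and its handle runs under the riser. The crops confirm this. Next I'll measure it.

```bash
cat > m.py <<'E'
from h import *
def pink(c,lo=(165,60,60)):
    hsv=cv2.cvtColor(c['frame'],cv2.COLOR_BGR2HSV);m=cv2.inRange(hsv,(160,60,50),(180,255,255))
    return m
E
python3 - <<'E'
from m import *
t=cam('top');s=cam('scene')
def ca(x,y): return 215+y/4.5-.4,150+x/4.5-.4
def cb(x,y): return 200+y/4-.4,350+x/4-.4
f=lambda a:np.round(a,4)
print('roof mouth L,R top',f(w(t,*ca(270,182),.055)),f(w(t,*ca(412,132),.055)))
print('roof mouth scene',f(w(s,*cb(418,410),.055)),f(w(s,*cb(243,378),.055)))
print('bowl rear L,R top z.04',f(w(t,*ca(318,210),.04)),f(w(t,*ca(413,187),.04)))
print('bowl lip z.003',f(w(t,*ca(364,347),.0)),f(w(t,*ca(452,322),.015)))
print('scene rear z.04',f(w(s,*cb(377,375),.04)),f(w(s,*cb(268,352),.04)))
print('scene lip z.027',f(w(s,*cb(390,254),.027)),f(w(s,*cb(293,232),.027)))
for x,y in((382,196),(476,190),(485,270),(386,276)): print('tray',f(w(t,y,x,.01)))
for n in('top','scene'):
    for r in bot.spot_point(n,'bay_mouth')[:2]+bot.spot_point(n,'tray_mid')[:1]: print(n,r)
E
```

```text
roof mouth L,R top [0.5671 0.2718 0.055 ] [0.5917 0.1976 0.055 ]
roof mouth scene [0.5639 0.2751 0.055 ] [0.5899 0.2005 0.055 ]
bowl rear L,R top z.04 [0.5531 0.2501 0.04  ] [0.5642 0.1998 0.04  ]
bowl lip z.003 [0.4809 0.234  0.    ] [0.4933 0.1835 0.015 ]
scene rear z.04 [0.5496 0.2525 0.04  ] [0.5647 0.204  0.04  ]
scene lip z.027 [0.4798 0.2323 0.027 ] [0.4928 0.1863 0.027 ]
tray [ 0.7087 -0.1431  0.01  ]
tray [ 0.7185 -0.3749  0.01  ]
tray [ 0.5211 -0.3847  0.01  ]
tray [ 0.5114 -0.1456  0.01  ]
top {'location': [247.9, 229.3], 'p': 0.73}
top {'location': [233.3, 430.1], 'p': 0.68}
top {'location': [234.8, 434.7], 'p': 0.7}
scene {'location': [212.8, 206.8], 'p': 0.58}
```

Call:
move_arm(steps=[0.02,0.035,0,0,0.02,0.035,0,0,0.02,0.035,0,0,0.02,0.035,0,0,0.02,0.035,0,0,0.02,0.035,0,0,0.02,0.035,0,0,0.02,0.035,0,0,0.02,0.035,0,0,0.02,0.035,0,0,0.02,0.035,0,0,0.02,0.035,0,0], claw=0, force=25)

```text
clock: 2.2
tcp_pos: [0.4671, -0.1879, 0.215]
eef_rot: [3.141, -0.0, 0.356]
contact_force: [0.5, -0.6, 0.4]
grip_width: 1.0
```

Call:
move_arm(steps=[0.0055,0.0406,-0.006,-0.61,0.0055,0.0406,-0.006,-0.61,0.0055,0.0406,-0.006,-0.61,0.0055,0.0406,-0.006,-0.61,0.0055,0.0406,-0.006,-0.61,0.0055,0.0406,-0.006,-0.61,0.0055,0.0406,-0.006,-0.61,0.0055,0.0406,-0.006,-0.61,0.0055,0.0406,-0.006,-0.61,0.0055,0.0406,-0.006,-0.61,0,0,0,0])

```text
clock: 3.3
tcp_pos: [0.5203, 0.2234, 0.1542]
eef_rot: [-3.138, -0.0, 0.257]
contact_force: [-0.2, -0.3, -0.4]
grip_width: 0.998
```

```bash
python3 - <<'E'
from h import *
s=cam('scene')
cv2.imwrite('pics/c1.png',cv2.resize(s['frame'][120:370,300:560],None,fx=2.3,fy=2.3,interpolation=3))
print(bot.read_state()['tcp_pos'],bot.read_state()['eef_rot'])
E
```

```text
[0.52058242 0.21989691 0.15418388] [-3.14020099e+00  5.76242187e-04  2.54545336e-01]
```

View pics/c1.png

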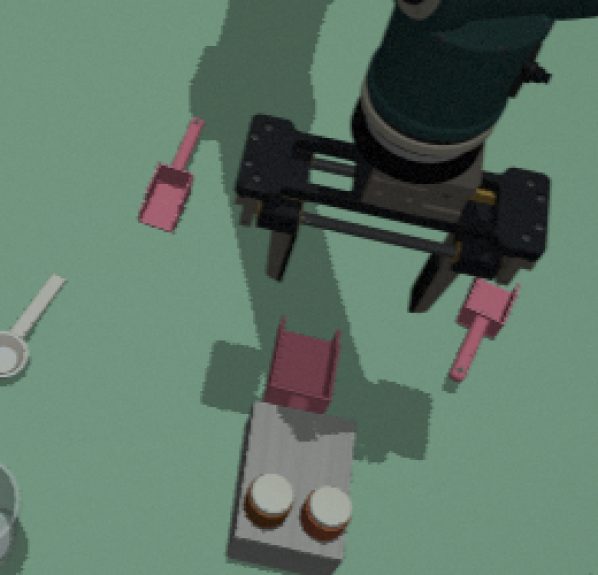

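Scene crop: the open jaws straddle the big scoop's bowl (crop 303,368) and are aligned across it, with nothing beneath the fingers. I'll go down and grip.

Call:
move_arm(steps=[0,0,-0.03,0,0,-0.001,-0.03,0,0,-0.001,-0.03,0,0,0,-0.03,0,0,0,-0.015,0,0,0,-0.009,0,0,0,0,0,0,0,0,0])

```text
clock: 4.15
tcp_pos: [0.5222, 0.2149, 0.0116]
eef_rot: [-3.141, -0.002, 0.249]
contact_force: [0.3, 0.6, 0.9]
grip_width: 0.999
```

Call:
move_arm(steps=[0,0,0,0,0,0,0,0,0,0,0,0,0,0,0,0,0,0,0,0,0,0,0,0,0,0,0,0,0,0,0,0,0,0,0,0,0,0,0,0], claw=255)

```text
clock: 5.15
tcp_pos: [0.5214, 0.215, 0.0107]
eef_rot: [-3.141, -0.0, 0.249]
contact_force: [-0.7, 0.5, 2.4]
grip_width: 0.543
```

Call:
move_arm(steps=[0,0,0.002,0,-0.0105,-0.0027,0,0,-0.0105,-0.0027,0,0,-0.0105,-0.0027,0,0,-0.0105,-0.0027,0,0,-0.0105,-0.0027,0,0,-0.0105,-0.0027,0,0,-0.0105,-0.0027,0,0,-0.0105,-0.0027,0,0,-0.0105,-0.0027,0,0,-0.0105,-0.0027,0,0,0,0,0,0])

```text
clock: 6.35
tcp_pos: [0.4146, 0.1871, 0.0125]
eef_rot: [3.141, 0.002, 0.25]
contact_force: [0.7, -0.2, -1.6]
grip_width: 0.544
```

```bash
python3 - <<'E'
from h import *
s=cam('scene');t=cam('top')
a=cv2.resize(s['frame'][120:370,350:550],None,fx=2,fy=2,interpolation=3)
b=cv2.resize(t['frame'][190:440,130:330],None,fx=2,fy=2,interpolation=3)
cv2.imwrite('pics/c2.png',np.hstack([a,b]))
print(bot.read_state()['tcp_pos'],bot.read_state()['eef_rot'],bot.read_state()['grip_width'])
E
```

```text
[0.41660629 0.18782596 0.01273513] [-3.14151329e+00 -5.92545892e-04  2.49394109e-01] 0.5447763357885463
```

View pics/c2.png

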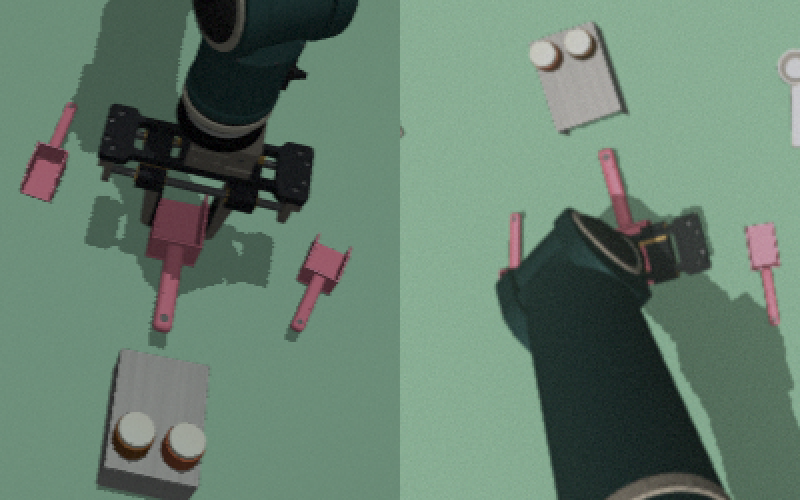

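Both views: the handle is clear of the bay, its tip about 20 px before the mouth, and the scoop is held level. I'll lift it and carry it to the tray.

Call:
move_arm(steps=[0,0,0.02,0,0,0,0.03,0,0,0,0.03,0,0,0,0.03,0,0,0,0.03,0,0.0134,-0.0331,0,5.2,0.0134,-0.0331,0,5.2,0.0134,-0.0331,0,5.2,0.0134,-0.0331,0,5.2,0.0134,-0.0331,0,5.2,0.0134,-0.0331,0,5.2,0.0134,-0.0331,0,5.2])

```text
clock: 7.65
tcp_pos: [0.5112, -0.0457, 0.1528]
eef_rot: [3.141, -0.001, 0.888]
contact_force: [0.2, 0.3, -0.5]
grip_width: 0.543
```

Call:
move_arm(steps=[0.0134,-0.0331,0,5.2,0.0134,-0.0331,0,5.2,0.0134,-0.0331,0,5.2,0.0134,-0.0331,0,5.2,0.0134,-0.0331,0,5.2,0.0134,-0.0331,0,5.2,0.0134,-0.0331,0,5.2,0.0134,-0.0331,0,5.2,0,0,0,0,0,0,0,0])

```text
clock: 8.65
tcp_pos: [0.6172, -0.3096, 0.1518]
eef_rot: [-3.141, -0.001, 1.608]
contact_force: [-0.4, 0.3, -0.9]
grip_width: 0.543
```

```bash
python3 - <<'E'
from h import *
s=cam('scene','s3.png')
print(bot.read_state()['tcp_pos'],bot.read_state()['eef_rot'],bot.read_state()['grip_width'])
E
```

```text
[ 0.61729995 -0.30804131  0.15207603] [-3.14123243e+00 -1.27223331e-03  1.61010012e+00] 0.5441823368347962
```

View pics/s3.png

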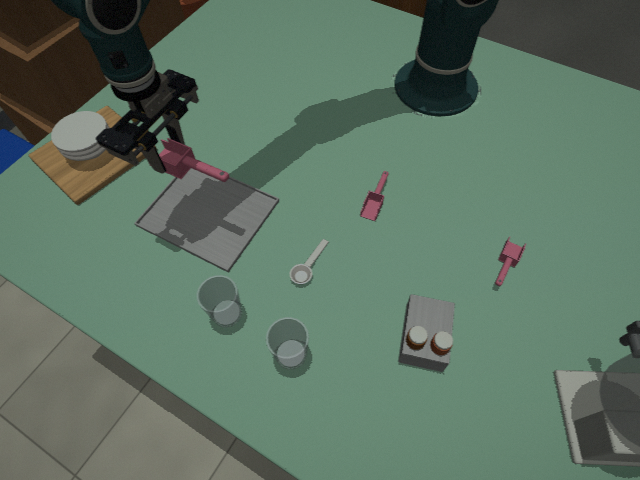

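The scoop hangs over the tray (scene 185,160), level, handle towards +y. I'll lower it and let go.

Call:
move_arm(steps=[0,0,-0.03,0,0,0,-0.03,0,0,0,-0.03,0,0,0,-0.025,0,0,0,-0.014,0,0,0,-0.006,0,0,0,-0.003,0,0,0,0,0,0,0,0,0])

```text
clock: 9.6
tcp_pos: [0.6182, -0.3091, 0.0159]
eef_rot: [3.14, 0.001, 1.611]
contact_force: [0.4, 0.9, -0.3]
grip_width: 0.546
```

Call:
move_arm(steps=[0,0,0,0,0,0,0,0,0,0,0,0,0,0,0,0,0,0,0,0,0,0,0,0,0,0,0,0,0,0,0,0], claw=0)

```text
clock: 10.4
tcp_pos: [0.6174, -0.3088, 0.0146]
eef_rot: [3.142, 0.0, 1.611]
contact_force: [0.5, -0.3, -0.2]
grip_width: 0.999
```

Call:
move_arm(steps=[0,0,0.025,0,0,0,0.03,0,0,0,0.03,0,0,0,0.03,0,0,0,0,0,0,0,0,0])

```text
clock: 11.0
tcp_pos: [0.6176, -0.309, 0.1302]
eef_rot: [3.141, 0.001, 1.611]
contact_force: [-1.0, 0.2, -0.9]
grip_width: 1.001
```

```bash
python3 - <<'E'
from h import *
s=cam('scene');t=cam('top')
a=cv2.resize(s['frame'][130:290,110:290],None,fx=3,fy=3,interpolation=3)
b=cv2.resize(t['frame'][170:330,360:500],None,fx=3,fy=3,interpolation=3)[:480]
cv2.imwrite('pics/c4.png',np.hstack([a,b])[:, :])
for n,c in(('scene',s),('top',t)):
  for q,z in(('scoop_bowl',.023),('scoop_grip',.034)):
    for r in bot.spot_point(n,q): print(n,q,round(r['p'],2),np.round(r['location']),np.round(w(c,*r['location'],z),3))
print(bot.read_state()['tcp_pos'],bot.read_state()['eef_rot'],bot.read_state()['grip_width'])
E
```

```text
scene scoop_bowl 0.91 [201. 190.] [ 0.62  -0.304  0.023]
scene scoop_bowl 0.86 [205. 370.] [0.431 0.036 0.023]
scene scoop_bowl 0.68 [250. 510.] [0.388 0.328 0.023]
scene scoop_grip 0.64 [186. 380.] [0.383 0.035 0.034]
scene scoop_grip 0.61 [213. 221.] [ 0.614 -0.22   0.034]
scene scoop_grip 0.56 [267. 503.] [0.437 0.329 0.034]
top scoop_bowl 0.95 [332. 185.] [0.389 0.338 0.023]
top scoop_bowl 0.69 [233. 451.] [ 0.612 -0.303  0.023]
top scoop_grip 0.81 [307. 188.] [0.446 0.326 0.034]
top scoop_grip 0.74 [338. 316.] [0.371 0.027 0.034]
top scoop_grip 0.57 [233. 418.] [ 0.612 -0.222  0.034]
[ 0.61679179 -0.30854619  0.12830621] [-3.13989460e+00 -1.00785974e-03  1.61072936e+00] 1.001447366768591
```

View pics/c4.png

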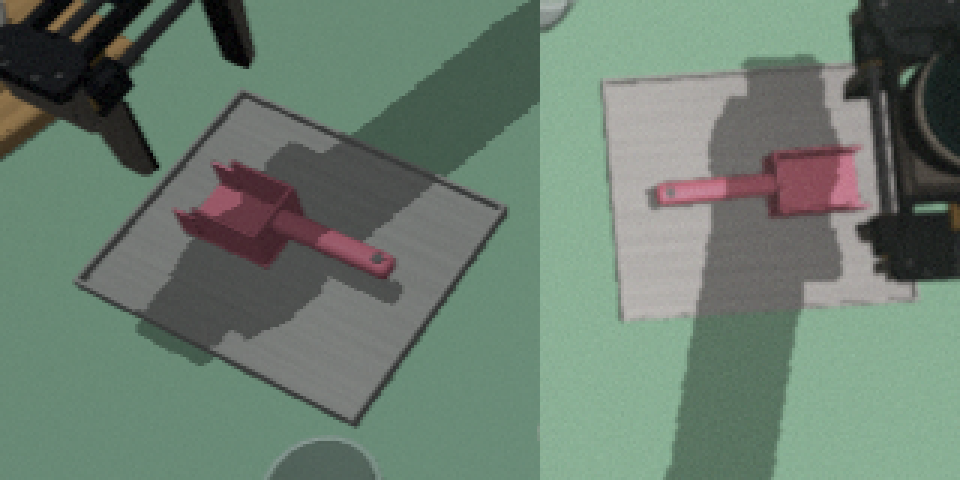

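The scoop lies flat and free on the tray, bowl at scene (190,201), handle middle at (221,213). Both are well inside. I'll move over the handle and grip it.

Call:
move_arm(steps=[-0.001,0.03,0,0,-0.001,0.03,0,0,-0.002,0.0275,0,0,0,0,-0.03,0,0,0,-0.03,0,0,0,-0.03,0,0,0,-0.015,0,0,0,-0.008,0,0,0,0,0])

```text
clock: 12.2
tcp_pos: [0.6131, -0.2211, 0.0158]
eef_rot: [-3.14, -0.001, 1.611]
contact_force: [0.1, 0.3, -0.4]
grip_width: 1.002
```

Call:
move_arm(steps=[0,0,0,0,0,0,0,0,0,0,0,0,0,0,0,0,0,0,0,0,0,0,0,0,0,0,0,0,0,0,0,0,0,0,0,0,0,0,0,0,0,0,0,0,0,0,0,0], claw=255, force=35)

```text
clock: 13.4
tcp_pos: [0.6133, -0.2213, 0.0165]
eef_rot: [-3.141, -0.0, 1.611]
contact_force: [0.6, -0.3, -0.0]
grip_width: 0.192
```

Call:
move_arm(steps=[0,0,0.01,0,0,0,0.02,0,0,0,0.03,0,0,0,0.03,0,0,0,0.03,0,0,0,0.02,0,0,0,0,0,0,0,0,0])

```text
clock: 14.2
tcp_pos: [0.6131, -0.2214, 0.1566]
eef_rot: [3.141, 0.0, 1.611]
contact_force: [0.6, 0.1, -1.2]
grip_width: 0.191
```

```bash
python3 - <<'E'
from h import *
s=cam('scene');
a=cv2.resize(s['frame'][60:280,80:300],None,fx=2.7,fy=2.7,interpolation=3)
cv2.imwrite('pics/c5.png',a)
print(bot.read_state()['tcp_pos'],bot.read_state()['eef_rot'],bot.read_state()['grip_width'])
E
```

```text
[ 0.61255166 -0.22131081  0.15561634] [-3.14004809e+00 -2.85098075e-04  1.61051482e+00] 0.19324407632202353
```

View pics/c5.png

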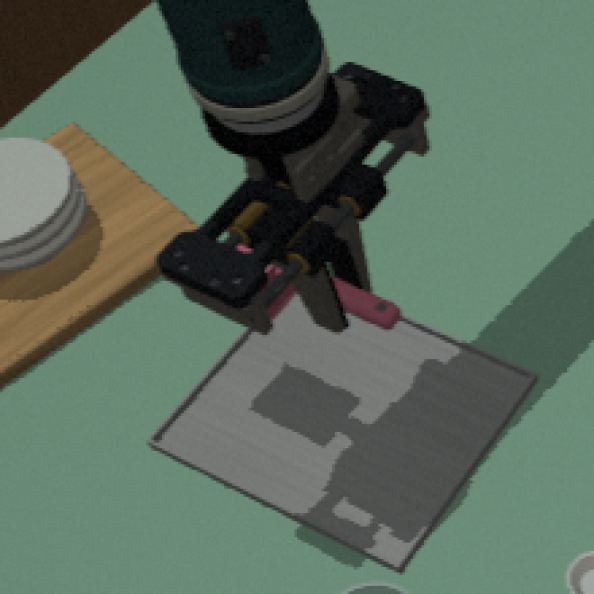

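The handle is gripped (opening 17.7 mm, matching the 18 mm bar) and the scoop is lifted clear of the tray. I'll carry it to a point before the bay, turning it bowl first.

Call:
move_arm(steps=[-0.01075,0.0256,0,6.66,-0.01075,0.0256,0,6.66,-0.01075,0.0256,0,6.66,-0.01075,0.0256,0,6.66,-0.01075,0.0256,0,6.66,-0.01075,0.0256,0,6.66,-0.01075,0.0256,0,6.66,-0.01075,0.0256,0,6.66])

```text
clock: 15.05
tcp_pos: [0.5258, -0.0156, 0.1551]
eef_rot: [-3.141, -0.003, 2.545]
contact_force: [0.2, 0.1, -0.4]
grip_width: 0.192
```

Call:
move_arm(steps=[-0.01075,0.0256,0,6.66,-0.01075,0.0256,0,6.66,-0.01075,0.0256,0,6.66,-0.01075,0.0256,0,6.66,-0.01075,0.0256,0,6.66,-0.01075,0.0256,0,6.66,-0.01075,0.0256,0,6.66,-0.01075,0.0256,0,6.66,0,0,0,0,0,0,0,0])

```text
clock: 16.05
tcp_pos: [0.4406, 0.1881, 0.1556]
eef_rot: [3.141, -0.002, -2.813]
contact_force: [-0.4, -0.1, -0.9]
grip_width: 0.189
```

Call:
move_arm(steps=[0,0,-0.03,0,0,0,-0.03,0,0,0,-0.03,0,0,0,-0.025,0,0,0,-0.015,0,0,0,0,0,0,0,0,0])

```text
clock: 16.75
tcp_pos: [0.4415, 0.1876, 0.0264]
eef_rot: [-3.142, -0.001, -2.814]
contact_force: [0.2, 0.2, -1.3]
grip_width: 0.192
```

```bash
python3 - <<'E'
from h import *
s=cam('scene');t=cam('top')
a=cv2.resize(s['frame'][150:370,350:500],None,fx=2.7,fy=2.7,interpolation=3)
b=cv2.resize(t['frame'][190:410,160:300],None,fx=2.7,fy=2.7,interpolation=3)
cv2.imwrite('pics/c6.png',np.hstack([a,b]))
for n,c in(('scene',s),('top',t)):
  for q,z in(('scoop_bowl',.03),('scoop_grip',.041),('bay_mouth',0)):
    for r in bot.spot_point(n,q): print(n,q,round(r['p'],2),np.round(r['location']),np.round(w(c,*r['location'],z),3))
print(bot.read_state()['tcp_pos'],bot.read_state()['eef_rot'],bot.read_state()['grip_width'])
E
```

```text
scene scoop_bowl 0.64 [250. 513.] [0.388 0.333 0.03 ]
scene scoop_bowl 0.6 [274. 432.] [0.519 0.217 0.03 ]
scene scoop_bowl 0.6 [204. 374.] [0.428 0.044 0.03 ]
scene scoop_grip 0.91 [238. 437.] [0.446 0.193 0.041]
scene scoop_grip 0.62 [269. 501.] [0.447 0.326 0.041]
scene scoop_grip 0.6 [183. 382.] [0.378 0.035 0.041]
top scoop_bowl 0.75 [311. 309.] [0.431 0.041 0.03 ]
top scoop_bowl 0.63 [273. 235.] [0.525 0.217 0.03 ]
top scoop_bowl 0.48 [332. 188.] [0.387 0.328 0.03 ]
top scoop_grip 0.78 [338. 315.] [0.369 0.028 0.041]
top scoop_grip 0.57 [311. 187.] [0.438 0.329 0.041]
top bay_mouth 0.75 [250. 231.] [0.583 0.232 0.   ]
[0.44170058 0.18821325 0.02701994] [-3.14137487e+00  8.62081831e-04 -2.81302340e+00] 0.19108389860360736
```

View pics/c6.png

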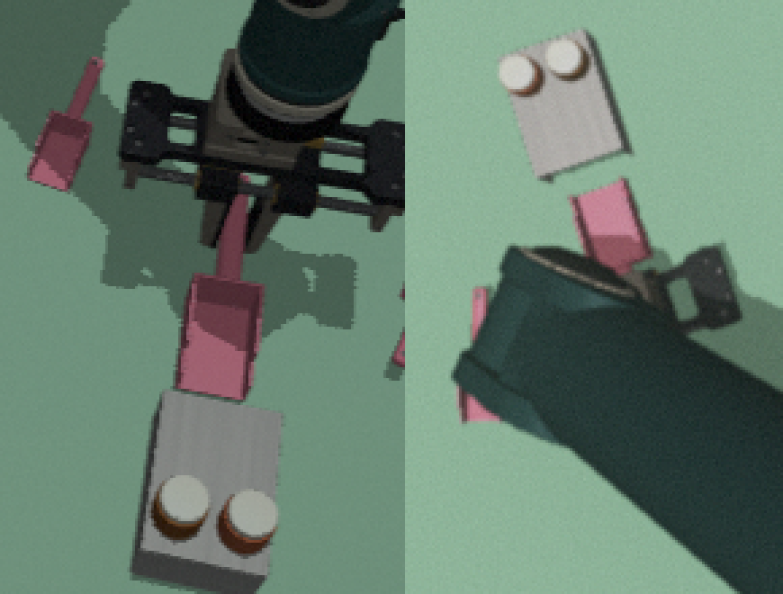

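```bash
python3 - <<'E'
from h import *
t=cam('top');s=cam('scene')
F=t['frame'];
b=cv2.resize(F[190:290,190:260],None,fx=8,fy=8,interpolation=3)[:600]
cv2.imwrite('pics/c7.png',b)
b=cv2.resize(s['frame'][245:370,395:460],None,fx=5,fy=5,interpolation=3)
cv2.imwrite('pics/c8.png',b)
E
```

```text
(no output)
```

View pics/c7.png

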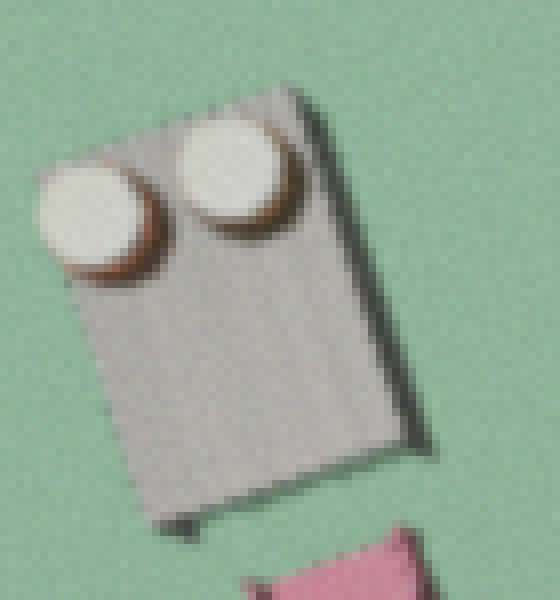

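View pics/c8.png

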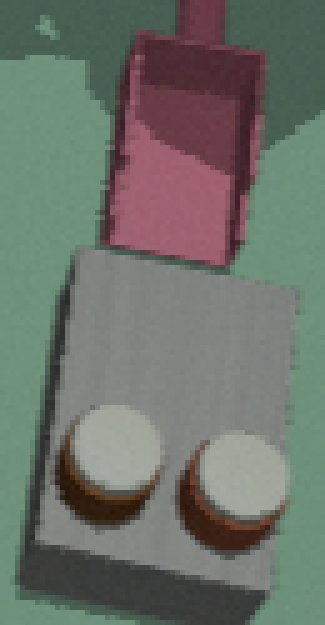

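```bash
python3 - <<'E'
from h import *
t=cam('top');s=cam('scene')
T=lambda x,y,z:w(t,190+y/8-.4,190+x/8-.4,z)[:2]
S=lambda x,y,z:w(s,245+y/5-.4,395+x/5-.4,z)[:2]
res=[]
for n,L,R,FL,FR in(('top',T(150,522,.055),T(408,440,.055),T(38,178,.055),T(293,88,.055)),('scene',S(298,290,.055),S(78,247,.055),S(268,590,.055),S(38,543,.055))):
    m=(L+R)/2;d=(FL+FR)/2-m;e=L-R
    print(n,'mouth',m.round(4),'angF',np.degrees(np.arctan2(d[1],d[0])).round(1),'angE',np.degrees(np.arctan2(-e[0],e[1])).round(1),np.linalg.norm(d).round(4),np.linalg.norm(e).round(4))
print('lip',T(252,580,.038),T(400,530,.038))
print('rear',S(268,55,.051),S(140,33,.051))
E
```

```text
top mouth [0.5789 0.2368] angF 18.1 angE 16.6 0.11 0.0792
scene mouth [0.5773 0.2379] angF 18.1 angE 18.4 0.1121 0.0796
lip [0.55118836 0.24859356] [0.56519631 0.20445693]
rear [0.47801322 0.2280431 ] [0.4941517  0.18174653]
```

Call:
move_arm(steps=[-0.001,0.004,-0.006,-0.8,0,0,-0.0055,0,0,0,0,0,0,0,0,0])

```text
clock: 17.75
tcp_pos: [0.4401, 0.1924, 0.0147]
eef_rot: [3.142, -0.001, -2.826]
contact_force: [-1.3, 0.1, -0.3]
grip_width: 0.196
```

Call:
move_arm(steps=[0.0114,0.0037,0,0,0.0114,0.0037,0,0,0.0114,0.0037,0,0,0.0114,0.0037,0,0,0.0114,0.0037,0,0,0,0,0,0])

```text
clock: 18.35
tcp_pos: [0.4993, 0.2115, 0.0151]
eef_rot: [3.141, 0.001, -2.828]
contact_force: [0.2, 0.6, -0.8]
grip_width: 0.193
```

No contact force so far. I'll check the view, then go the rest of the way.

Call:
move_arm(steps=[0.0114,0.0037,0,0,0.0114,0.0037,0,0,0.0114,0.0037,0,0,0.0114,0.0037,0,0,0,0,0,0,0,0,-0.0015,0,0,0,0,0])

```text
clock: 19.05
tcp_pos: [0.5428, 0.2257, 0.0135]
eef_rot: [3.141, 0.0, -2.826]
contact_force: [-0.1, -0.5, -0.5]
grip_width: 0.188
```

```bash
python3 - <<'E'
from h import *
s=cam('scene');t=cam('top')
a=cv2.resize(s['frame'][190:370,370:490],None,fx=3.2,fy=3.2,interpolation=3)
b=cv2.resize(t['frame'][190:370,170:290],None,fx=3.2,fy=3.2,interpolation=3)
cv2.imwrite('pics/c9.png',np.hstack([a,b]))
S=bot.read_state();print(S['tcp_pos'],S['eef_rot'],S['grip_width'],S['contact_force'])
E
```

```text
[0.54250647 0.22549344 0.01358195] [-3.14146744e+00 -3.63189473e-04 -2.82626412e+00] 0.19521551686787433 [ 0.72335598  0.94305231 -0.57127911]
```

View pics/c9.png

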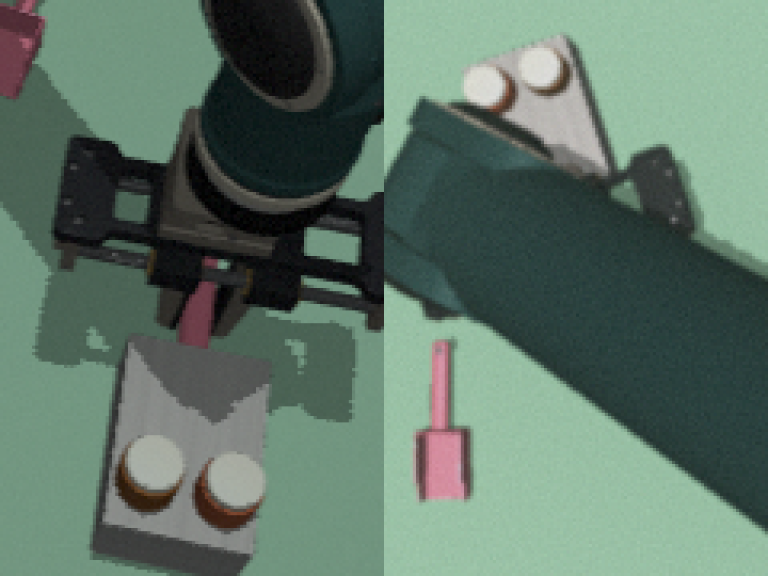

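The bowl has gone under the roof, and only the handle shows (left part 200,310). I'll release and retreat upward.

Call:
move_arm(steps=[0,0,0,0,0,0,0,0,0,0,0,0,0,0,0,0,0,0,0,0,0,0,0,0,0,0,0,0,0,0,0,0], claw=0)

```text
clock: 19.95
tcp_pos: [0.543, 0.2256, 0.0136]
eef_rot: [3.142, 0.0, -2.827]
contact_force: [0.2, 1.0, -0.1]
grip_width: 0.865
```

Call:
move_arm(steps=[0,0,0.02,0,0,0,0.03,0,0,0,0.03,0,0,0,0.03,0,0,0,0.03,0,0,0,0.03,0,0,-0.04,0,0,0,-0.04,0,0,0,-0.04,0,0,0,-0.04,0,0,0,-0.04,0,0,0,-0.04,0,0])

```text
clock: 21.15
tcp_pos: [0.5429, -0.0158, 0.1851]
eef_rot: [-3.141, 0.001, -2.826]
contact_force: [0.4, 0.1, 0.4]
grip_width: 1.0
```

Call:
move_arm(steps=[0,-0.04,0,0,0,-0.04,0,0,0,-0.04,0,0,0,0,0,0])

```text
clock: 21.55
tcp_pos: [0.5427, -0.1412, 0.1842]
eef_rot: [-3.139, -0.001, -2.836]
contact_force: [-0.5, 0.1, -0.9]
grip_width: 1.002
```

```bash
python3 - <<'E'
from h import *
s=cam('scene','s10.png');t=cam('top')
a=cv2.resize(s['frame'][220:370,380:480],None,fx=4,fy=4,interpolation=3)
b=cv2.resize(t['frame'][190:340,190:290],None,fx=4,fy=4,interpolation=3)
cv2.imwrite('pics/c10.png',np.hstack([a,b]))
for n,c in(('scene',s),('top',t)):
  for q,z in(('scoop_grip',.031),('cup_a',0),('spoon_mid',.008)):
    for r in bot.spot_point(n,q): print(n,q,round(r['p'],2),np.round(r['location']),np.round(w(c,*r['location'],z),3))
S=bot.read_state();print(S['tcp_pos'],S['grip_width'],S['contact_force'],S['clock'])
E
```

```text
scene scoop_grip 0.81 [184. 383.] [0.373 0.036 0.031]
scene scoop_grip 0.66 [271. 505.] [0.441 0.334 0.031]
scene scoop_grip 0.57 [286. 431.] [0.544 0.226 0.031]
scene cup_a 0.59 [312. 225.] [ 0.779 -0.094  0.   ]
scene cup_a 0.56 [356. 292.] [0.785 0.064 0.   ]
scene spoon_mid 0.75 [263. 310.] [ 0.608 -0.007  0.008]
top scoop_grip 0.77 [265. 232.] [0.545 0.225 0.031]
top scoop_grip 0.72 [340. 318.] [0.364 0.021 0.031]
top scoop_grip 0.64 [309. 185.] [0.442 0.335 0.031]
top cup_a 0.88 [169. 358.] [ 0.78  -0.088  0.   ]
top cup_a 0.83 [169. 298.] [0.785 0.064 0.   ]
top spoon_mid 0.74 [238. 330.] [ 0.608 -0.013  0.008]
[ 0.54310791 -0.13300231  0.18393804] 0.9986302418241819 [0.13364905 0.69320102 0.33385705] 21.95
```

View pics/c10.png

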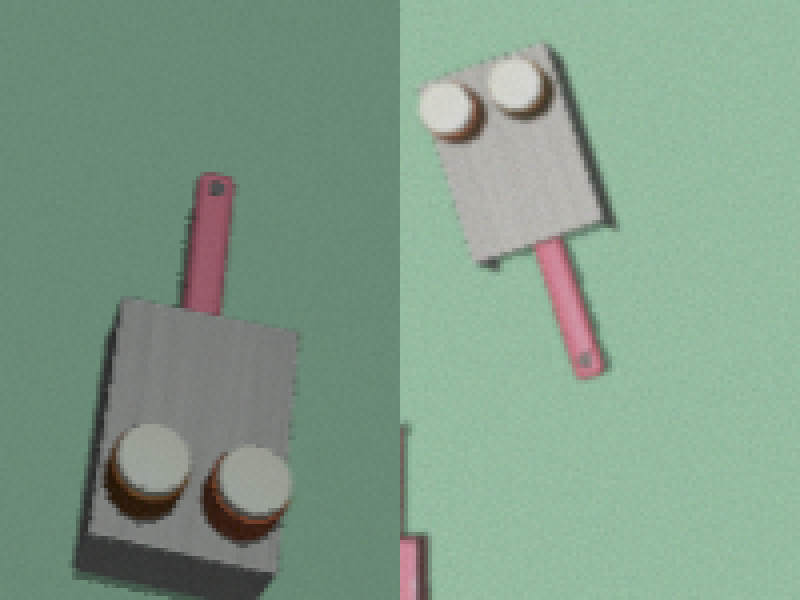

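View pics/s10.png

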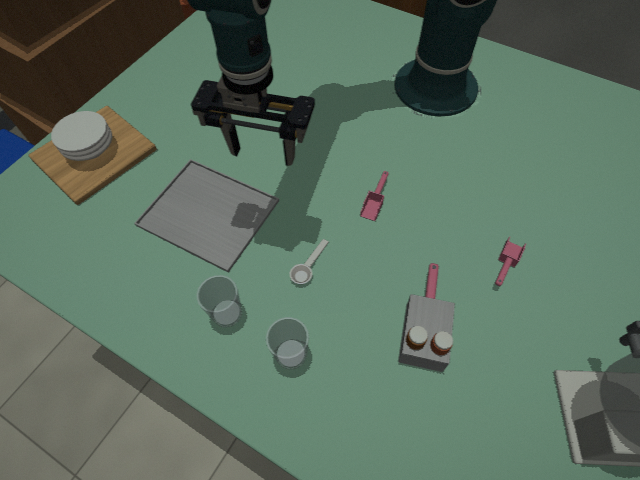

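```bash
python3 - <<'E'
from h import *
s=cam('scene');t=cam('top')
m=np.array([.578,.237]);d=np.array([np.cos(.316),np.sin(.316)]);n=np.array([-d[1],d[0]])
for p in(w(t,190+378/4-.4,190+(588-400)/4-.4,.031)[:2],w(s,220+173/4-.4,380+217/4-.4,.038)[:2]):
    print('tip in bay frame',(p-m)@d,(p-m)@n,'-> bowl x',(p-m)@d+.1325)
print(bot.sign_off())
E
```

```text
tip in bay frame -0.08306271571500524 0.0018418612943191996 -> bowl x 0.04943728428499476
tip in bay frame -0.08349032594436222 -0.0008372207575083851 -> bowl x 0.04900967405563779
the job is handed in; nothing more can be done
None
```

The job is done and handed in at about 22 s of the 72 s allowed; the sign-off gave no verdict. I gripped the large pink scoop by its bowl, pulled it out of the bay and laid it flat on the tray. I let go, picked it up again by its handle, turned it and slid it bowl first into the bay, then released it and withdrew the arm.

Last checks, from both cameras:
- **Depth:** the handle tip is about 83 mm outside the mouth. That puts the bowl centre about 49 mm inside, where more than 34 mm is needed.
- **Alignment:** the scoop is within about 2 mm of the bay's middle, and the handle sticks straight out.
- **Handle middle:** the networks place it about 35 mm before the mouth, as intended.
- **Cups and spoon:** they read within about 10 mm of the first readings, the same size as the networks' scatter. Nothing looked moved or tipped in the pictures.
- **Robot:** the gripper is open, well clear of everything, and no contact force was seen.

No check failed. The only small disagreement was the bay's angle: estimates from different edges ran from 16.6° to 18.9°, and I used about 18°. The bowl itself is hidden under the roof, so its position is worked out from the handle, not seen.

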